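Put the matches away in the push-button drawer

ROBOT

A 6-joint arm with a two-finger parallel gripper is mounted at the origin on a cart in front of the work surface, level with it; the furniture and walls round the work are solid. World frame = base frame: x ahead of the robot, y to its left, z up, the work surface at z = 0. Lengths are in mm, angles in rad, forces in N, time in s.
With the tool pointing down it reaches from about 275 to 825 mm from the base axis. Payload 5.2 kg.
Tool frame: the origin (TCP) lies where the fingers leave the gripper's body, on its centre line; the fingertips stand 84 mm ahead of it and the grasp point (between the pads) lies 65 mm ahead of it (r.hold_point_z is the distance from the TCP to the grasp point, in mm); z points along the fingers, y is the line along which they close (so a half turn about z gives the same grasp; the last joint's range is limited). The gripper opens to 93 mm and grips with 3 to 60 N. Pads are 15 mm wide; open, the fingers measure 128 mm over their backs; the gripper's body (75 mm by 188 mm) begins 65 mm behind the grasp point.
Start: joints at [1.076, 0.259, 1.535, -0, 1.348, -0.203], TCP at [158.2, 526.762, 302.753] pointing down, gripper open.
Joint ranges: [-3.14, 3.14], [-0.91, 2.08], [0.19, 2.58], [-1.22, 4.36], [0.22, 2.71], [-3.12, 3.12]. Speed limits (rad/s): [2.57, 2.57, 3.14, 3.14, 3.14, 3.14].

INTERFACE

Orientations are given as a unit quaternion [x, y, z, w].
In Python, from cell import r, imaging, job, monitor gives the robot as it stands. The module is installed in compiled form; this text tells all that it offers. Calls block until the motion is done:
- r.move_ptp(position, orientation): joint-space move of the TCP to a pose.
- r.move_straight(position, rot=None, v=150, threshold=None): straight line of the TCP; rot=None keeps the orientation; v is the mean speed in mm/s. With threshold (N) it stops when the force on the tool has changed by that much, and returns True; else False.
- r.move_j(angles): joint-space move.
- r.set_gripper(opening): finger opening in mm; the grip force is fixed at half the most; returns when the fingers have stopped.
- r.pause(seconds).
- r.inverse_kinematics(position, orientation): joint angles nearest the present ones, or None.
- imaging.grab_frame(name): name is "scene" or "top"; returns a dict with "img" (420x560x3 uint8, red, green, blue), "depth" (420x560 float32, mm along the optical axis (not along the pixel's ray), 0 where there is no reading), "fov_y" (degrees; the focal length in pixels is half the picture's height over the tangent of half this angle, whatever the lens; pixels are square), "cx", "cy" (the principal point, pixels), "pose" (4x4, takes a point from camera to world coordinates). Camera axes: x right, y down, z forward; pixel columns grow to the right and rows downward; lengths in mm; the calibration is good to about 2 mm. A picture is of the moment at which its call begins.
A pose or a line that the arm cannot do raises r.MotionError and nothing moves.
- job.sign_off(): hands the job in; it is judged then, once.
Readings, each from a call of its own:
- monitor.current_time_s(): time.
- monitor.current_joint_pos(): joint angles.
- monitor.current_joint_velocities(): joint speeds.
- monitor.current_effort(): joint torques, N m.
- monitor.current_eef_pos(): TCP position.
- monitor.current_tcp_rot(): TCP orientation.
- monitor.current_contact_force(): force on the tool from outside, world axes, zero at the start.
- monitor.current_ft_torque(): the same for the moment, N m.
- monitor.current_finger_gap(): finger opening in mm.
- monitor.current_finger_force(): force on a finger pad.
Only numpy, scipy, OpenCV 4.12 (cv2) and the standard library are available. Lean on these libraries where they do the work, as an engineer would, in place of code of your own. Each camera call takes 0.05 s, during which the arm holds its last target. There are 200 camera calls.

TASK

The matches belong in the child-safe drawer of the little wooden box, but the pepper mill and the wood-capped spice jar stand in front: stand both aside on the round board, and only then press the brass button so that the drawer springs open. Take the matchbox from beside the box, lay it in the drawer, let go, and push the drawer shut until it catches. Finally stand the pepper mill and the spice jar upright again, each exactly where it stood at first, without disturbing the oil and vinegar bottles.

Things in the scene. Friction and masses are not known exactly. Their poses are not given: they have to be found in the camera images.
- pepper_mill: Turned wooden pepper mill, loose, 180 g, 170 mm high, 58 mm across at the foot; its head, 48 mm across from 123 to 159 mm up, is a good grip from above (a 12 mm wide nut ends at 170 mm). Origin: centre of its underside; z up. It starts either before the drawer or before the matchbox, the spice jar in the other place; that spot is its home.
- spice_jar: Glass spice jar with a wooden cap and pale yellow-green contents, loose, 130 g, 122 mm high; glass 54 mm across up to 96 mm, cap 48 mm across from 96 to 122 mm. Origin: centre of its underside; z up. The place where it starts (before the drawer or before the matchbox) is its home.
- matchbox: Small red matchbox lying flat, loose, 20 g, 36 mm along its x, 53 mm along its y, 16 mm high. Origin: centre of its underside. It lies to the left (+y side) of the wooden box, behind one of the two standing things and in front of the oil bottle.
- oak_box: Wooden drawer box, fixed, 166 mm deep (x), 176 mm wide (y), 78 mm high. Origin: centre of its underside on the worktop; its -x face, 83 mm from the origin, is the drawer's front. The brass button stands on its top, 45 mm in front of the centre.
- drawer (a joint): Slide of the drawer in m: 0 shut (front flush), 0.105 fully open along the box's -x. Once released, a spring (4 to 2 N) drives it fully open in about 1 s and keeps pushing. To shut it, push its front along the box's +x with about 10 N to the stop at -0.003, then let go: it clicks and stays near 0. Front without handle: 152 mm wide, z 13 to 66 mm, 12 mm thick.
- drawer_in (a point): Point on the drawer's inner floor, moving with it, axes as the box's: midway across, 60 mm behind the outer face of the front, 15.5 mm above the worktop. Inside 132 mm wide (y), from 48 mm before to 76 mm behind this point; fully open, from 48 mm before to 45 mm behind it is uncovered. Side walls reach 49 mm, the front 66 mm above the worktop.
- button_top (a point): Middle of the top of the round brass push button, 22 mm across, 91.5 mm above the worktop. Pressing it straight down 5 to 7 mm (2.5 N rising to 5 N, plus the catch's friction) frees the drawer; a stop is met at 7 mm and it springs back.
- round_board: Round wooden board, fixed, 203 mm across, 14 mm thick; origin: centre of its underside. The side area; it lies at the left or at the right of the worktop.
- oil_bottle: Tall green oil bottle, loose, 63 mm across, 270 mm high, behind the matchbox; to be left alone. Origin: centre of its underside.
- vinegar_bottle: Dark red vinegar bottle, loose, 55 mm across, 228 mm high, beside the oil bottle; to be left alone. Origin: centre of its underside.
Not all that is in view belongs to the job. Of the things like the matchbox, leave any that is pink or white; of the rest the smaller one is meant.

How it is judged (in metres and radians):
On the way, in this order (a step that is already met when the one before it is completed fails the run):
1. the pepper mill and the spice jar both stand released on the round board, while the matchbox still lies in its place and the drawer is shut (horizontal distance between each of pepper_mill, spice_jar and round_board below 0.09 m and height (world z) of pepper_mill between 0.01 and 0.018 m and angle between each of pepper_mill, spice_jar's own z axis and vertical below 0.15 rad and height (world z) of spice_jar between 0.01 and 0.018 m and contact force between the fingers and pepper_mill below 0.1 N and contact force between the fingers and spice_jar below 0.1 N and distance of matchbox from where it was at the start of the episode below 0.03 m and value of joint drawer below 0.004 m), for 0.2 s.
2. the drawer has sprung open, with the matchbox not yet fetched (value of joint drawer above 0.09 m and distance of matchbox from where it was at the start of the episode below 0.03 m), for 0.1 s.
3. the matchbox lies flat and released in the open drawer (value of joint drawer above 0.06 m and x of matchbox in the frame of drawer_in between -0.048 and 0.072 m and y of matchbox in the frame of drawer_in between -0.06 and 0.06 m and z of matchbox in the frame of drawer_in between -0.004 and 0.006 m and angle between matchbox's own z axis and vertical below 0.15 rad and contact force between the fingers and matchbox below 0.05 N), for 0.2 s.
4. the drawer is shut with the matchbox inside, before the mill and the jar go back (value of joint drawer below 0.003 m and horizontal distance between each of pepper_mill, spice_jar and round_board below 0.1 m), for 0.2 s.
At the end, for the whole second after the job is handed in: The drawer is caught shut (within 3 mm of flush) with the matchbox lying flat inside; the pepper mill and the spice jar stand upright on the worktop, each within 15 mm of where it stood at the start; everything is released and at rest (value of joint drawer below 0.003 m and velocity of joint drawer below 0.01 m/s and x of matchbox in the frame of drawer_in between -0.048 and 0.072 m and y of matchbox in the frame of drawer_in between -0.06 and 0.06 m and z of matchbox in the frame of drawer_in between -0.004 and 0.006 m and angle between matchbox's own z axis and vertical below 0.15 rad and distance of each of pepper_mill, spice_jar from where it was at the start of the episode below 0.015 m and angle between each of pepper_mill, spice_jar's own z axis and vertical below 0.1 rad and linear speed of each of pepper_mill, spice_jar, matchbox below 0.01 m/s); the robot touches nothing.
It fails at once if the pepper mill or the spice jar is tipped over (angle between any of pepper_mill, spice_jar's own z axis and vertical above 0.6 rad).
It fails at once if the oil or vinegar bottle is shifted by more than 25 mm or tipped (distance of any of oil_bottle, vinegar_bottle from where it was at the start of the episode above 0.025 m or angle between any of oil_bottle, vinegar_bottle's own z axis and vertical above 0.4 rad).
It also fails if it takes over 141 s, if anything falls off the work surface, if the arm or the gripper's body presses on something with over 40 N, if the wrist force passes 120 N, or if a joint passes its speed limit or range.

## Working session

There is one attempt and no reset: what is moved stays moved. The work goes in short steps, each a Python script; the robot and the scene stay as the last script left them, time stands still between calls to the robot, and variables do not carry over. Pictures are saved under pics/ and viewed, at most 14 in all, crops included, and the job is handed in when it is done.

```bash
mkdir -p pics
python3 - <<'E'
from cell import r, imaging, job, monitor
import cv2,numpy as np
for n in("scene","top"):
    f=imaging.grab_frame(n); np.savez(f"{n}.npz",**f)
    cv2.imwrite(f"pics/{n}0.png",f["img"][...,::-1]); print(n,f["fov_y"],f["cx"],f["cy"],f["pose"].round(3).tolist())
print(monitor.current_tcp_rot(),monitor.current_time_s())
E
```

```text
scene 50.15419510678167 276.1794327038789 204.07009316969345 [[0.564, -0.672, 0.48, 80.49], [-0.826, -0.454, 0.335, -337.283], [-0.007, -0.585, -0.811, 921.054], [0.0, 0.0, 0.0, 1.0]]
top 45.97897771710289 274.3002276940381 207.17650875682588 [[-0.001, -0.996, 0.093, 465.101], [-1.0, 0.001, -0.003, 1.7], [0.003, -0.093, -0.996, 1310.351], [0.0, 0.0, 0.0, 1.0]]
[ 1.45359090e-01  9.89378642e-01 -7.52170559e-04 -2.67626893e-04] 0.1
```

View pics/scene0.png

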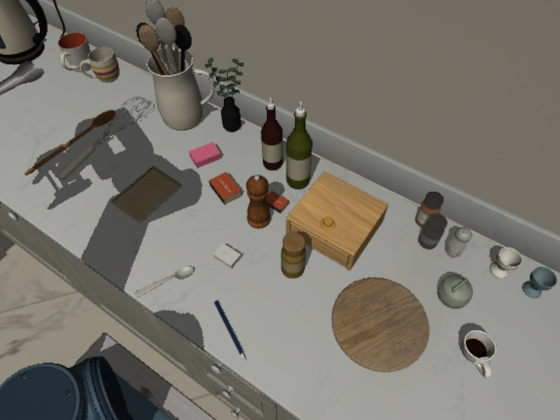

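View pics/top0.png

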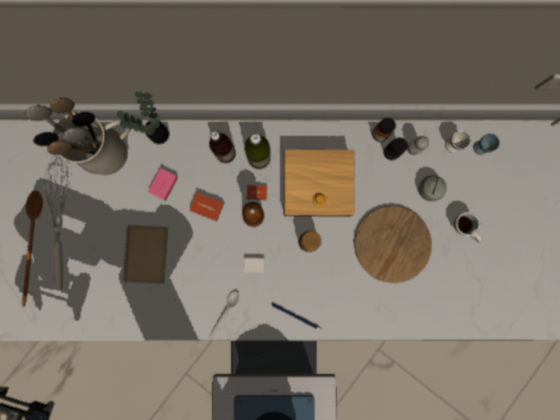

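Candidates for the matchbox in the top view: small red at (257,192), larger red at (206,206), pink at (162,183) and white at (254,265). Pink and white are out. Of the two reds, the one at (257,192) is smaller, and it lies beside the box behind the mill with the oil bottle behind it. I'll check this in a crop and measure.

```bash
cat > h.py <<'E'
import numpy as np,cv2
def cloud(f):
    H,W=f["depth"].shape; fl=H/2/np.tan(np.radians(float(f["fov_y"]))/2)
    v,u=np.mgrid[:H,:W]; d=f["depth"]
    p=np.stack([(u-f["cx"])/fl*d,(v-f["cy"])/fl*d,d],-1)
    w=p@f["pose"][:3,:3].T+f["pose"][:3,3]; w[d==0]=np.nan
    return w
def circ(xy):  # minimal enclosing circle, robust enough
    c,rad=cv2.minEnclosingCircle(np.float32(xy)); return np.round(c,1),round(rad,1)
def near(w,c,rad,z0,z1):
    return w[(np.hypot(w[...,0]-c[0],w[...,1]-c[1])<rad)&(w[...,2]>z0)&(w[...,2]<z1)]
E
python3 - <<'E'
from h import *
F={n:dict(np.load(n+".npz")) for n in("top","scene")}
W={n:cloud(F[n]) for n in F}
t=W["top"]
for nm,(u,v) in dict(mill=(253,212),jar=(310,240),board=(393,244),match=(257,193),big=(206,206),button=(320,198),oil=(256,140),vin=(215,138),box=(320,170),tab=(300,290)).items(): print(nm,t[v,u].round(1))
m,j=t[212,253],t[240,310]
for n,w in W.items():
    print(n)
    for nm,c,z0,z1 in(("mill",m,123,162),("mill foot",m,3,30),("jar",j,98,118),("jartop",j,118,128),("jarglass",j,20,80)):
        p=near(w,c,45,z0,z1)
        if len(p): print(nm,len(p),circ(p[:,:2]),p[:,:2].mean(0).round(1),p[:,2].max().round(1),p.min(0).round(),p.max(0).round())
    p=near(w,t[170,320],140,74,82); print("box",cv2.minAreaRect(np.float32(p[:,:2])),p[:,2].mean())
    p=near(w,t[198,320],18,86,97); print("btn",circ(p[:,:2]),p[:,2].max())
    p=near(w,t[244,393],120,10,18); print("board",circ(p[:,:2]),p.mean(0))
    h=cv2.cvtColor(F[n]["img"],cv2.COLOR_RGB2HSV); red=((h[...,0]<8)|(h[...,0]>172))&(h[...,1]>150)
    p=w[red&(np.hypot(w[...,0]-t[193,257,0],w[...,1]-t[193,257,1])<40)&(w[...,2]>11)&(w[...,2]<21)]
    if len(p): print("match",len(p),cv2.minAreaRect(np.float32(p[:,:2])),p.min(0),p.max(0))
    p=near(w,t[206,206],50,11,25); print("big",cv2.minAreaRect(np.float32(p[:,:2])))
    p=near(w,t[265,254],50,5,25); print("white",cv2.minAreaRect(np.float32(p[:,:2])),p[:,2].max())
    for nm,c in(("oil",(t[140,256])),("vin",t[138,215])):
        p=near(w,c,70,80,290); print(nm,p.min(0).round(),p.max(0).round())
a=cv2.resize(F["top"]["img"][125:275,170:370],None,fx=4,fy=4,interpolation=cv2.INTER_CUBIC)
cv2.imwrite("pics/crop1.png",a[...,::-1])
E
```

```text
mill [560.3  47.  172.2]
jar [497.2 -88.1 118.5]
board [ 489.4 -313.4   12.2]
match [623.3  42.7  18.5]
big [588.6 175.7  23.2]
button [ 600.9 -115.    99.4]
oil [710.6  37.7 252.8]
vin [724.6 131.6 212.2]
box [nan nan nan]
tab [370.  -69.6   3.8]
top
mill 318 (array([563.4,  50.2]), 24.7) [562.3  49.7] 161.2 [539.  27. 136.] [587.  74. 161.]
mill foot 94 (array([559.7,  47. ]), 44.6) [548.7  41.3] 17.5 [519.   3.   3.] [598.  91.  18.]
jar 24 (array([495., -91.]), 23.9) [492.3 -87.9] 118.0 [ 473. -115.  103.] [514. -67. 118.]
jartop 291 (array([495.9, -90.7]), 23.6) [495.9 -90.7] 127.2 [ 473. -112.  118.] [519. -69. 127.]
jarglass 25 (array([494.8, -90.2]), 26.3) [488.4 -71.5] 79.8 [ 471. -111.   36.] [513. -64.  80.]
box ((0.0, 0.0), (0.0, 0.0), 0.0) nan
btn (array([ 599.8, -114.9]), 14.1) 94.2051619184972
board (array([ 495.1, -309.6]), 107.3) [ 489.5424594  -312.57019044   14.13063967]
match 196 ((626.2481079101562, 44.12213897705078), (49.78811264038086, 32.794639587402344), 89.55974578857422) [609.81411592  19.12569297  11.11555012] [642.77952958  69.11847632  20.95750622]
big 
[... 850 characters left out ...]
8, -115.1]), 11.6) 94.68088224948713
board (array([ 489.2, -313.2]), 101.7) [ 484.02954695 -316.29734706   14.36955307]
match 188 ((626.2201538085938, 44.996063232421875), (51.53389358520508, 37.4285774230957), 86.53634643554688) [606.5711967   18.46322693  12.03242897] [644.33952402  70.83676302  20.7936994 ]
big ((587.0206298828125, 175.0438232421875), (78.61404418945312, 52.52228546142578), 68.07137298583984)
white ((435.1028137207031, 56.000213623046875), (66.7087631225586, 38.84341812133789), 88.05213165283203) 21.80148633365252
oil [685.   7.  80.] [739. 108. 273.]
vin [702.  65.  80.] [751. 152. 229.]<stdin>:12: RuntimeWarning: Mean of empty slice.
  ret = ret.dtype.type(ret / rcount)
```

View pics/crop1.png

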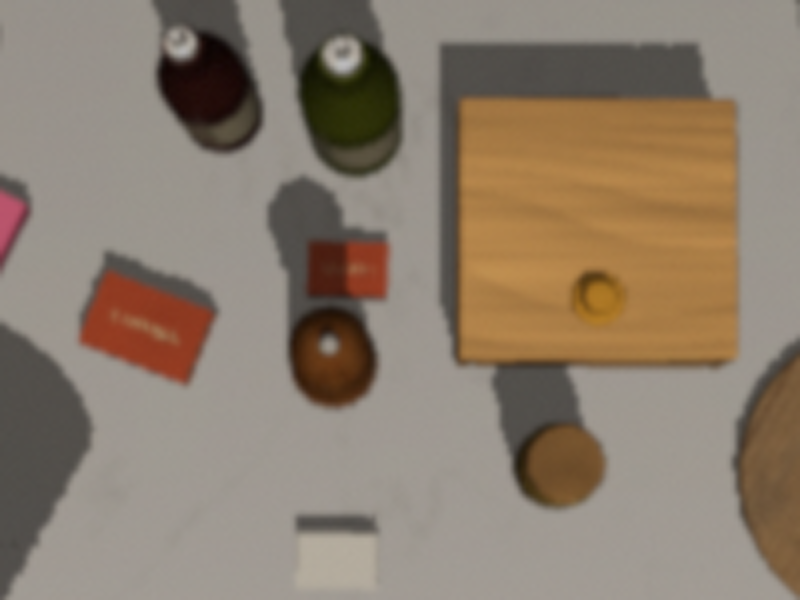

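The crop confirms it: the small red box at crop (348,270) lies beside the wooden box, behind the mill at (333,357). The other red at (148,325) is larger. The jar stands before the drawer and the mill before the matchbox. I'll move the jar aside first, then the mill.

```bash
cat > p.py <<'E'
from cell import r, imaging, job, monitor
import numpy as np,cv2
from h import *
Q=[0,1,0,0]; UP=330
JAR=(495.3,-91.3); MILL=(562.3,49.4); JB=(445,-312); MB=(533,-312); BTN=(598.8,-115); MATCH=(622,44.5)
def say(t): print(t,"t",round(monitor.current_time_s(),1),"pos",np.round(monitor.current_eef_pos(),1),"gap",round(monitor.current_finger_gap(),1),"F",np.round(monitor.current_contact_force(),1))
def carry(a,za,b,zb,open_at=75):   # za/zb: grasp-point heights
    h=r.hold_point_z
    r.move_ptp([*a,UP],Q); r.move_straight([*a,za+h],v=120)
    r.set_gripper(20); say("gripped")
    r.move_straight([*a,UP+25],v=150); r.move_straight([*b,UP+25],v=200)
    r.move_straight([*b,zb+h+10],v=150); r.move_straight([*b,zb+h],v=30)
    say("placed"); r.set_gripper(open_at); r.pause(.2); r.move_straight([*b,UP],v=150)
E
python3 - <<'E'
from p import *
for c in(JAR,MILL,JB,MB,BTN,MATCH):print(r.inverse_kinematics([*c,UP+25],Q) is not None)
carry(JAR,118,JB,132.5)
carry(MILL,141,MB,155.5)
say("end")
f=imaging.grab_frame("scene"); np.savez("s1.npz",**f); cv2.imwrite("pics/s1.png",f["img"][...,::-1])
E
```

```text
True
True
True
True
True
True
gripped t 4.8 pos [495.3 -91.3 183.3] gap 47.7 F [ 0.2 -0.2  1.1]
placed t 8.9 pos [ 444.9 -311.9  197.6] gap 47.9 F [-0.2 -0.8 -0.7]
gripped t 14.0 pos [562.5  49.6 206.6] gap 47.9 F [0.2 0.  2.5]
placed t 18.6 pos [ 532.9 -312.   220.7] gap 47.9 F [ 0.4  0.7 -2.1]
end t 20.3 pos [ 532.7 -311.7  328.9] gap 75.0 F [-0.4  0.  -0.4]
```

View pics/s1.png

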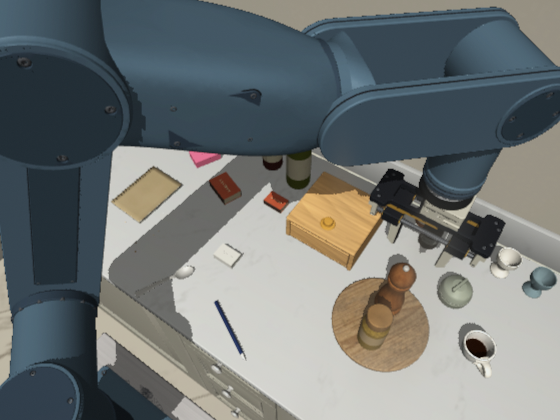

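Mill (395,285) and jar (375,327) both stand on the board, and the matchbox at (277,202) is now in clear view. Next I press the button and measure the open drawer and the matchbox.

Run:
```python
from p import *
r.set_gripper(0)
r.move_straight([*BTN,UP],v=200); r.move_straight([*BTN,182],v=150)
print(r.move_straight([*BTN,167],v=15,threshold=14)); say("press")
r.pause(.3); r.move_straight([*BTN,190],v=80); r.move_ptp([420,150,UP],Q); r.pause(.5); say("")
for n in("top","scene"):
    f=imaging.grab_frame(n); w=cloud(f)
    if n=="top": cv2.imwrite("pics/t2.png",f["img"][...,::-1])
    h=cv2.cvtColor(f["img"],cv2.COLOR_RGB2HSV); red=((h[...,0]<8)|(h[...,0]>172))&(h[...,1]>140)
    p=w[red&(np.hypot(w[...,0]-626,w[...,1]-44)<45)&(w[...,2]>11)&(w[...,2]<23)]
    if len(p): print("match",len(p),cv2.minAreaRect(np.float32(p[:,:2])))
    p=near(w,(490,-115),130,58,72); p=p[p[:,0]<540]
    print("front rim",len(p),p.min(0).round(1),p.max(0).round(1),cv2.minAreaRect(np.float32(p[:,:2])) if len(p)>4 else "")
    p=near(w,(644,-115),135,76,86); print("box top",len(p),cv2.minAreaRect(np.float32(p[:,:2])) if len(p)>4 else "")
```

```text
True
press t 24.8 pos [ 598.9 -115.   168.7] gap 0.4 F [-0.9 -0.3  4.7]
 t 27.4 pos [420.1 149.9 329.9] gap 0.8 F [-0.6 -0.1 -0.7]
match 203 ((627.1486206054688, 44.41719436645508), (50.200965881347656, 35.18381118774414), 88.74555969238281)
front rim 278 [ 458.5 -190.1   59.7] [468.6 -39.2  71.8] ((463.5575256347656, -114.63835144042969), (150.94639587402344, 10.00986099243164), 89.93810272216797)
box top 3583 ((644.2871704101562, -116.36802673339844), (174.09609985351562, 163.28582763671875), 89.82760620117188)
match 201 ((625.5169067382812, 44.15325164794922), (51.847930908203125, 38.31238555908203), 87.2635726928711)
front rim 448 [ 454.8 -190.5   58.1] [468.4 -38.8  70.6] ((461.77008056640625, -114.65069580078125), (151.6398162841797, 13.498343467712402), 89.75340270996094)
box top 4256 ((643.2576904296875, -116.24755859375), (175.76234436035156, 167.81861877441406), 89.57636260986328)
```

View pics/t2.png

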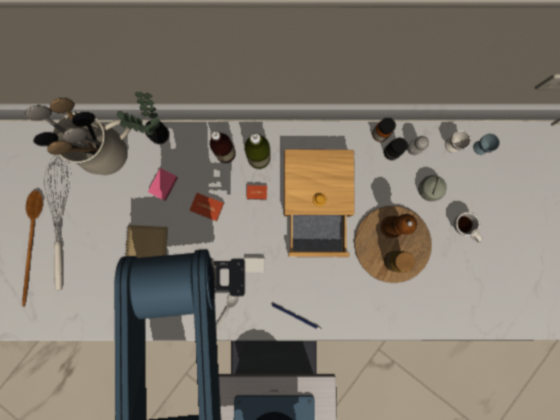

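The drawer at (319,236) is open, the matchbox at (257,192) is undisturbed, and both vessels are still standing. Now I fetch the matchbox.

Run:
```python
from p import *
M=(622,44.3); D=(508,-115)
r.set_gripper(74)
r.move_ptp([*M,UP-80],Q); r.move_straight([*M,130],v=120); r.move_straight([*M,86.5],v=50,threshold=12); say("at match")
r.set_gripper(35); say("gripped")
r.move_straight([*M,220],v=120); r.move_straight([*D,220],v=150); r.move_straight([*D,125],v=120)
r.move_straight([*D,102.8],v=25,threshold=8); say("in drawer")
r.set_gripper(68); r.pause(.3); r.move_straight([*D,220],v=100)
r.move_ptp([380,150,UP],Q); say("")
f=imaging.grab_frame("top"); w=cloud(f)
h=cv2.cvtColor(f["img"],cv2.COLOR_RGB2HSV); red=((h[...,0]<8)|(h[...,0]>172))&(h[...,1]>140)
p=w[red&(np.hypot(w[...,0]-512,w[...,1]+115)<60)]; print(cv2.minAreaRect(np.float32(p[:,:2])),np.percentile(p[:,2],[5,50,95]))
cv2.imwrite("pics/t3.png",cv2.resize(f["img"][130:280,230:430],None,fx=3,fy=3)[...,::-1])
```

```text
at match t 31.8 pos [622.3  44.3  86.8] gap 73.8 F [ 0.2 -0.6 -0.8]
gripped t 32.3 pos [622.1  44.3  86.8] gap 53.2 F [-0.7  0.1  1.3]
in drawer t 37.0 pos [ 508.1 -115.1  102.9] gap 53.2 F [ 0.1 -0.2 -0.7]
 t 40.3 pos [380.5 149.5 329.6] gap 67.8 F [-0.1  0.9  0. ]
((512.9015502929688, -115.9905014038086), (51.14336395263672, 37.237998962402344), 89.86248016357422) [16.11283888 31.43067352 35.8018232 ]
```

View pics/t3.png

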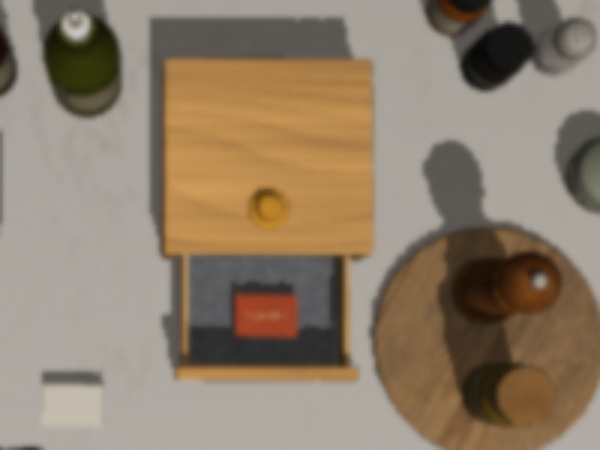

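The matchbox (crop 265,316) lies flat in the drawer at (513,-116). Now I push the drawer shut.

Run:
```python
from p import *
r.set_gripper(0)
r.move_ptp([415,-115,200],Q); r.move_straight([415,-115,122],v=120)
r.move_straight([440,-115,122],v=40)
print(r.move_straight([545,-115,122],v=70,threshold=16)); say("far")
print(r.move_straight([566,-115,122],v=20,threshold=12)); say("push")
r.pause(.3); say("hold")
r.move_straight([450,-115,122],v=60); r.move_straight([415,-115,200],v=120); r.move_ptp([380,150,UP],Q); r.pause(.3); say("")
f=imaging.grab_frame("top"); w=cloud(f)
p=near(w,(560,-115),110,10,72); p=p[(p[:,0]<570)]; print(len(p),p.min(0) if len(p) else "")
cv2.imwrite("pics/t4.png",cv2.resize(f["img"][130:280,230:430],None,fx=3,fy=3)[...,::-1])
```

```text
False
far t 45.9 pos [ 545.  -115.3  121.8] gap 0.5 F [-5.5 -2.6  3.2]
True
push t 46.5 pos [ 552.1 -115.1  121.1] gap 0.6 F [-0.3 -0.4  0.4]
hold t 46.8 pos [ 550.9 -115.   120.8] gap 0.4 F [ 0.1  1.  -0.5]
 t 50.9 pos [380.3 149.3 329.6] gap 0.5 F [-0.1  0.   0. ]
146 [ 523.14735555 -219.42452673   12.94055365]
```

View pics/t4.png

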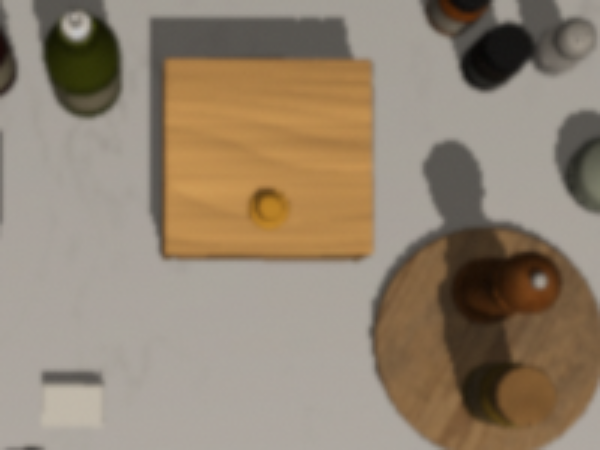

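The drawer stays shut with its front flush (crop 268,257). Now I return the mill and the jar.

Run:
```python
from p import *
r.set_gripper(75)
carry(MB,155,MILL,141.5); carry(JB,132,JAR,118.5)
r.move_ptp([300,300,UP],Q); r.pause(.5); say("")
f=imaging.grab_frame("top"); w=cloud(f)
for c,z0,z1 in((MILL,123,162),(JAR,118,128)):
    p=near(w,c,45,z0,z1); print(circ(p[:,:2]),p[:,:2].mean(0).round(1))
cv2.imwrite("pics/t5.png",f["img"][...,::-1])
```

```text
gripped t 55.6 pos [ 533.2 -311.9  220.6] gap 48.0 F [-0.4  0.9  2.5]
placed t 60.2 pos [562.2  49.4 206.7] gap 47.9 F [ 0.8  0.2 -2. ]
gripped t 65.2 pos [ 445.1 -312.   197.5] gap 47.7 F [0.3 0.7 1.7]
placed t 69.4 pos [495.2 -91.2 183.7] gap 47.5 F [ 1.1  0.5 -1.8]
 t 73.5 pos [300.1 299.9 330. ] gap 75.1 F [ 0.2 -0.4 -0.8]
(array([562.3,  50. ]), 24.7) [561.3  49.6]
(array([495.6, -90.9]), 23.7) [495.1 -90.8]
```

View pics/t5.png

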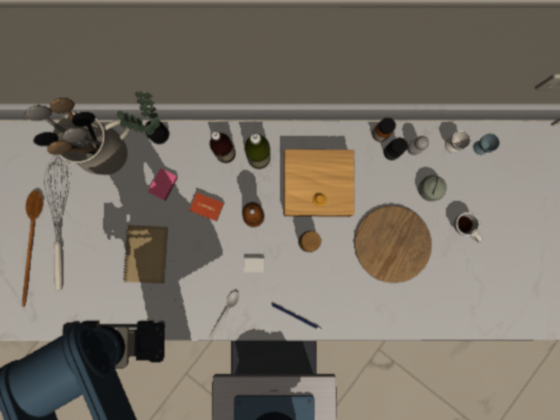

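The mill (253,214) and jar (310,242) are back within about 1 mm of where they started. The drawer is shut and both bottles are unmoved.

```bash
python3 -c "
from cell import job
print(job.sign_off())"
```

```text
the job is handed in; nothing more can be done
None
```

The job is done and handed in: the matchbox is in the shut drawer, the mill and jar are back home within about 1 mm, and the bottles were not touched; sign-off returned no verdict.

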